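Push the jar rack past the sprung kitchen gate

TASK

Put the rack of spice jars away: press the yellow bar down with a fingertip to raise the red gate, and keep it pressed while you push the rack by its rear plate along the chute, past the gate, until its nose is at the black end stop. The gate must not touch the rack or its jars at any time. Then let the gate swing shut behind the jars; only push the rack, never lift it, and leave everything else on the worktop alone.

Things in the scene. Friction and masses are not known exactly. Their poses are not given: they have to be found in the camera images.
- chute: Fixed straight chute, aluminium floor, white walls. Origin on the worktop on its centre line; +y = push direction, z up, -x side = the side with the yellow bar. Floor 10 mm above the worktop; 64 mm between walls (x -32 to 32), walls 6 thick, tops 45 mm above the worktop, from y -160 (open entry) to 325. The gate crosses at y 160. A dark keeper post, 76 high, stands at x 46, y 160.
- end_stop (a point): Foot of the face of the black rubber end stop (40 mm high above the worktop), on the chute floor and centre line, chute y = 309.
- hinge (a point): Fixed point on the hinge axis at the red gate plate: chute x -46, y 160, z 50 mm. The plate (86 long across the chute, 28 high, 4 thick) shut spans 50 to 78 mm above the worktop and swings up about this axis. The 10 mm thick shaft runs from here along the chute's -y, outside the wall, between dark bearing blocks 58 mm high at chute y -148 and 185.
- rack: Loose blue sled in the chute, 0.3 to 0.6 kg, 60 wide (x), 224 long (y), 8 mm thick. Origin at centre of underside, axes as the chute's. Three fixed amber jars with white caps (36 dia, tops 62 above underside) span y -17 to 103; a bare tail runs back to an upright push plate at the rear (52 wide, 10 thick, top 54 above underside). At the end stop its origin is at chute y 197; tail and plate stay on the entry side.
- push_face (a point): Point on the rear (-y) face of the rack's push plate: centre of its width, 30 mm above the rack's underside, 112 mm behind the rack's origin; push here towards the chute's +y. With the rack at the end stop it is at chute y = 85.
- gate (a joint): Angle of the sprung gate (yellow bar gate_c1 and red plate gate_c2): 0 = shut, 1.15 rad = fully up at its stop. Pressing the yellow bar down raises it; it shuts by itself when let go. Jars pass freely above about 0.75 rad; the rack's low tail passes under it even when shut. Force needed at the bar's outer edge: 1 to 2 N at first, about 4 N when fully down.
- bar_edge (a point): Middle of the outer edge of the yellow bar (chute y -20), 76 mm above the worktop with the gate shut, about 27 fully open. The bar is 260 long (chute y -150 to 110), 4 mm thick, rigidly part of the gate; it reaches 5 to 45 mm out from the hinge axis to -x, sloping up outwards at 35 degrees when shut, down at 31 fully open. Press it anywhere along it; a fingertip may slide along it.
- spare_jar: loose amber jar with white cap, 36 dia x 54 tall, standing beside the far wall of the chute; leave alone. Origin at the centre of its underside.
- egg_cup: blue egg cup, 46 dia x 45 tall, beside the far wall of the chute; leave alone. Origin at the centre of its underside.
- soap: green washing-up bottle, 60 dia x 190 tall; leave alone. Origin at the centre of its underside.
- mug: white mug, 80 dia x 90 tall; leave alone. Origin at the centre of its underside.
- tin: steel food tin, 72 dia x 100 tall; leave alone. Origin at the centre of its underside.
- spoon: wooden spoon lying flat; leave alone, about 20 mm thick or less, handle along its x axis.
Mind the look-alikes: they are no part of the job. There is more than one size of the rack; the one meant has the size given above.

How it is judged (in metres and radians):
On the way, in this order (a step that is already met when the one before it is completed fails the run):
1. the gate is held up by a finger on the yellow bar, the jars still short of it (value of joint gate above 0.7 rad and contact force between the fingers and gate_c1 above 0.3 N and y of rack in the frame of chute below 0.055 m), for 0.1 s.
2. the jars are passing the gate, a finger still holding the bar down (value of joint gate above 0.7 rad and contact force between the fingers and gate_c1 above 0.3 N and y of rack in the frame of chute between 0.08 and 0.17 m), for 0.1 s.
At the end, for the whole second after the job is handed in: The rack lies flat in the chute with its nose within 10 mm of the end stop, at rest, and the gate is shut (below 0.06 rad) behind the jars (y of rack in the frame of chute above 0.187 m and z of rack in the frame of chute below 0.014 m and angle between rack's own z axis and vertical below 0.06 rad and value of joint gate below 0.06 rad and linear speed of rack below 0.01 m/s); the robot touches nothing.
It fails at once if the gate touched the rack or its jars (contact force between gate_c2 and rack above 0.3 N).
It fails at once if the rack was lifted or tipped (z of rack in the frame of chute above 0.02 m or angle between rack's own z axis and vertical above 0.15 rad).
It fails at once if something else on the worktop was disturbed (distance of any of spare_jar, egg_cup, soap, mug, tin, spoon from where it was at the start of the episode above 0.02 m).
It also fails if it takes over 45 s, if anything falls off the work surface, if the arm or the gripper's body presses on something with over 40 N, if the wrist force passes 120 N, or if a joint passes its speed limit or range.

ROBOT

A 6-joint arm with a two-finger parallel gripper is mounted at the origin on the work surface. World frame = base frame: x ahead of the robot, y to its left, z up, the work surface at z = 0. Lengths are in m, angles in degrees, forces in N, time in s.
With the tool pointing down it reaches from about 0.4 to 0.825 m from the base axis. Payload 7 kg.
Tool frame: the origin (TCP) lies on the centre line of the jaws, within the pads' length; the fingertips stand 19 mm ahead of it and the grasp point (between the pads) is the TCP; z points along the fingers, y is the line along which they close (so a half turn about z gives the same grasp; the last joint's range is limited). The gripper opens to 88 mm and grips with 3 to 60 N. Pads are 19 mm wide; open, the fingers measure 130 mm over their backs; the gripper's body (78 mm by 193 mm) begins 47 mm behind the grasp point.
Start: joints at [87.038, 20.546, 0.682, 0, -70.136, -16.507], TCP at [0.225, 0.636, 0.246] pointing down, gripper open.
Joint ranges: [-176.03, 176.03], [-82.01, 121.73], [-58.28, 71.71], [-173.87, 95.51], [-174.79, -0.11], [-173.66, 173.66]. Speed limits (degrees/s): [136.94, 136.94, 172.46, 180, 180, 180].

INTERFACE

Orientations are given as [roll, pitch, yaw] about the fixed x, y, z axes, in that order (R = Rz(yaw) Ry(pitch) Rx(roll)).
In Python, from plant import get_state, capture, close_job gives the robot as it stands.
- The arm moves only by the tool apply_moves, never from a script. Its argument "targets" is a list of rows, each a list of 7 numbers: the opening, from 0 (shut) to 1 (fully open), then the shift along the tool's x, y, z normalised to -1 to 1, where 1 is 1000 mm, then the turn, a rotation vector about the tool's x, y, z normalised to -1 to 1, where 1 is 90 degrees. In form: [[claw, tx, ty, tz, ax, ay, az], ...]. A call has 1 to 20 rows; each row shifts and turns the commanded pose from where the row before left it, along the tool's axes as they then stand; what a row does not reach is not made up. A row lasts 1/12 s, in which the tool goes at most 41.7 mm and 7.16 degrees, less where a joint would pass 70% of its speed; a pose out of reach is approached as far as the arm can. A call with a number of a shift or a turn outside -1 to 1 is refused whole. A call with a gripper value outside its range is refused whole. The fingers move at their own pace and stop on an object; "newtons" is the grip in N (left out, the last holds). Time passes only in rows, so rows that do not move let the fingers close. It gives the time, the measured TCP pose, the force, the opening and the grip force at its end, in the units of the state.
- get_state(): the state, without advancing time (a new reading comes with each control period).
- capture(name): name is "scene" or "top" or "wrist"; returns a dict with "frame" (384x512x3 uint8, red, green, blue), "range_z" (384x512 float32, m along the optical axis (not along the pixel's ray), 0 where there is no reading), "camera_matrix" (3x3 intrinsics, pixels), "k1" (the pictures are not rectified: a ray, as slopes to the right and down, at radius r is drawn at 1 + k1 r^2 times it, then the intrinsics apply), "T" (4x4, takes a point from camera to world coordinates). Camera axes: x right, y down, z forward; pixel columns grow to the right and rows downward; lengths in m; the calibration is good to about 2 mm. A picture is of the moment at which its call begins.
- close_job(): hands the job in; it is judged then, once.
The state is a dict: "time_s": time; "joints": joint angles; "qd": joint speeds; "joint_torque": joint torques, N m; "tcp_pos": TCP position; "eef_rot": TCP orientation; "contact_force": force on the tool from outside, world axes, zero at the start; "moment": the same for the moment, N m; "gripper_width": finger opening in m; "gripper_force": force on a finger pad.
Only numpy, scipy, OpenCV 4.12 (cv2) and the standard library are available. Lean on these libraries where they do the work, as an engineer would, in place of code of your own. Each camera call takes 0.05 s, during which the arm holds its last target. There are 200 camera calls.

## Working session

There is one attempt and no reset: what is moved stays moved. The work goes in short steps, Python scripts to look and compute and a tool call to move; the robot and the scene stay as the last step left them, time stands still between calls to the robot, and variables do not carry over. Pictures are saved under pics/ and viewed, at most 10 in all, crops included, and the job is handed in when it is done.

Besides the shell and the picture viewer there is one more tool, called after "Emit:" as name(argument=value, ...) on one line, values as JSON. apply_moves: Moves the arm, as the interface text tells. Scaled input: -1 to 1 covers 1000 mm each way for a shift and 90 degrees each way for a turn. Its arguments: {"type":"object","properties":{"targets":{"type":"array","items":{"type":"array","items":{"type":"number"}}},"newtons":{"type":"number"}},"required":["targets"]}

```bash
mkdir -p pics; cat > h.py <<'E'
import numpy as np,cv2
from plant import get_state,capture,close_job
def save(c,n,box=None,s=1):
    im=c["frame"][:,:,::-1]
    if box: u0,v0,u1,v1=box; im=im[v0:v1,u0:u1]
    cv2.imwrite("pics/"+n,cv2.resize(im,None,fx=s,fy=s,interpolation=cv2.INTER_CUBIC))
def cloud(c):
    K=c["camera_matrix"];d=c["range_z"];H,W=d.shape
    u,v=np.meshgrid(np.arange(W),np.arange(H))
    p=cv2.undistortPoints(np.stack([u,v],-1).reshape(-1,1,2).astype(float),K,np.array([c["k1"],0,0,0.])).reshape(H,W,2)
    P=np.dstack([p*d[...,None],d]); T=c["T"]
    return P@T[:3,:3].T+T[:3,3]
E
python3 - <<'E'
from h import *
import pickle
o={}
for n in("scene","top"):
    c=capture(n);o[n]=c;save(c,n+"0.png",s=1.5)
pickle.dump(o,open("c0.pkl","wb"))
print(get_state())
E
```

```text
{'time_s': 0.1, 'joints': array([ 8.70356914e+01,  2.05870222e+01,  6.38904502e-01, -1.85334175e-02,
       -7.01352431e+01, -1.65071571e+01]), 'qd': array([ 1.74047347e-04, -1.31053985e-01,  2.31477670e-01,  2.41549406e-02,
        7.45685483e-02, -9.58615805e-03]), 'joint_torque': array([-6.71007692e-04, -5.84166527e+01,  2.93750560e+01,  7.01538071e+00,
        1.01177866e-02, -5.57557746e-05]), 'tcp_pos': array([0.22488185, 0.63600324, 0.24471643]), 'eef_rot': array([ 1.79915124e+02, -6.98260056e-03, -1.94777709e+01]), 'contact_force': array([-0.8686141 ,  0.46379895,  0.74773347]), 'moment': array([-0.04003718,  0.0017582 , -0.02258686]), 'gripper_force': 0.0, 'gripper_width': 0.08727736693303496}
```

View pics/scene0.png

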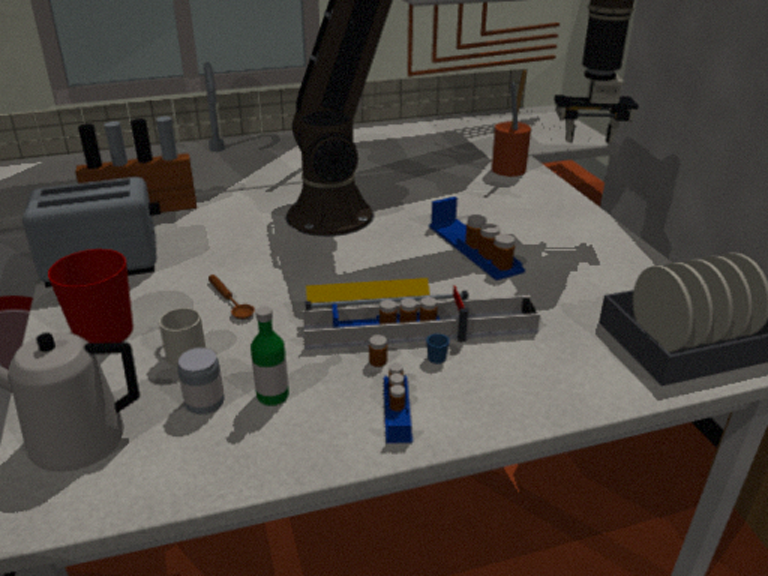

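View pics/top0.png

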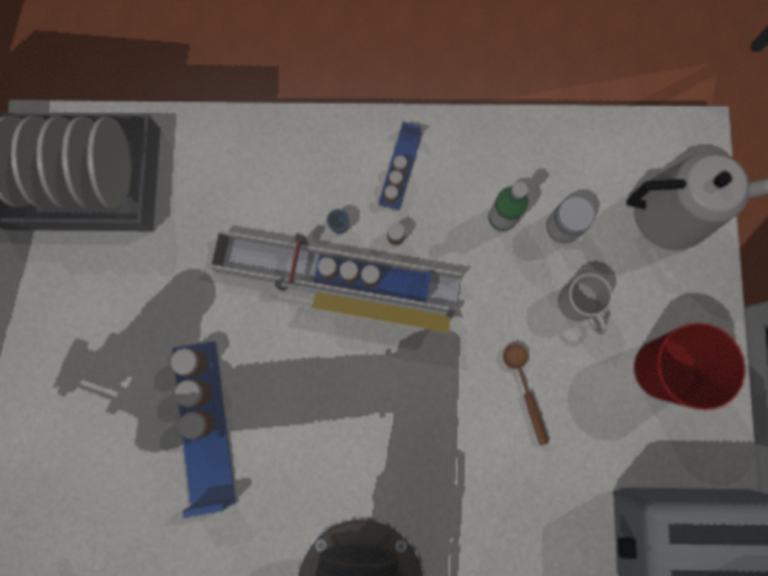

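The chute runs along world +y, left in the top view, from about (465,285) to (215,250), with the bar on the robot side. There are three blue racks (top view):
- (205,430), loose on the worktop and too large.
- (400,165), loose on the worktop and too small.
- (375,278), inside the chute, which fits the description.

I'll confirm the third in an enlarged crop and measure it.

```bash
python3 - <<'E'
from h import *
import pickle
o=pickle.load(open("c0.pkl","rb"));c=o["top"]
save(c,"crop1.png",(135,145,320,230),4.2)
P=cloud(c);f=cv2.cvtColor(c["frame"],cv2.COLOR_RGB2HSV).astype(int)
reg=np.zeros(P.shape[:2],bool);reg[145:230,135:320]=1
def rect(m,n):
    q=P[m&reg&(c["range_z"]>0)]
    if len(q)<5: print(n,len(q));return
    r=cv2.minAreaRect((q[:,:2]*1000).astype(np.float32))
    print(n,len(q),r,'z',np.percentile(q[:,2],[2,50,98]).round(4))
hh,s,v=f[...,0],f[...,1],f[...,2]
rect((abs(hh-25)<7)&(s>120)&(v>50),"yellow")
rect((abs(hh-112)<12)&(s>120)&(P[...,2]<.03),"blue")
rect((abs(hh-112)<12)&(s>120)&(P[...,2]>.045),"plate")
rect(((hh<6)|(hh>174))&(s>100)&(P[...,2]>.045),"red")
m=(P[...,2]>.036)&(P[...,2]<.052)&(s<60)
rect(m,"walls")
E
```

```text
yellow 783 ((503.8189697265625, -32.04231262207031), (252.69097900390625, 28.926759719848633), 79.73055267333984) z [0.0567 0.068  0.0787]
blue 358 ((567.0580444335938, -69.3187484741211), (85.57450866699219, 42.51008605957031), 80.15363311767578) z [0.0126 0.0178 0.0227]
plate 44 ((554.8289794921875, -114.54499053955078), (7.540102481842041, 46.963706970214844), 80.23029327392578) z [0.0572 0.0635 0.0683]
red 9 ((594.3568725585938, 134.05946350097656), (1.096480369567871, 72.4581069946289), 80.51602172851562) z [0.0745 0.0787 0.0821]
walls 1095 ((615.2496337890625, 53.72056579589844), (482.8302001953125, 159.87876892089844), 81.15379333496094) z [0.0369 0.0444 0.0517]
```

View pics/crop1.png

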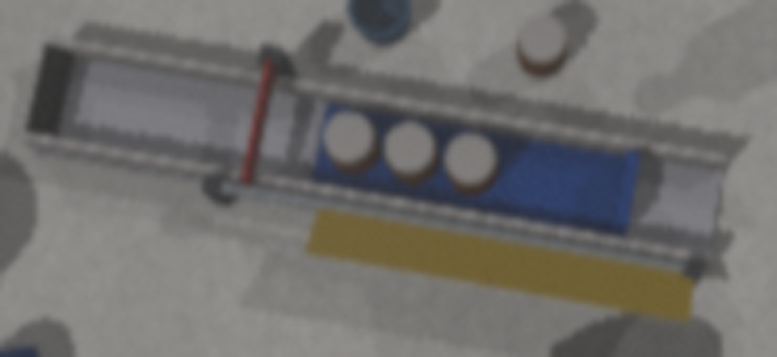

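```bash
python3 - <<'E'
from h import *
import pickle
o=pickle.load(open("c0.pkl","rb"))
from scipy.optimize import minimize
for n in("top","scene"):
    c=o[n];P=cloud(c);f=cv2.cvtColor(c["frame"],cv2.COLOR_RGB2HSV).astype(int);hh,s,v=np.moveaxis(f,-1,0)
    a=np.radians(80.2);O=np.array([.572,-.0235])
    ok=c["range_z"]>0
    def loc(a,O): 
        d=np.array([np.cos(a),np.sin(a)]);e=np.array([d[1],-d[0]])
        return (P[...,:2]-O)@e*1e3,(P[...,:2]-O)@d*1e3
    X,Y=loc(a,O)
    m=ok&(abs(P[...,2]-.045)<.006)&(Y>-150)&(Y<320)&(s<70)
    for lo,hi in((-42,-25),(25,42)):
        k=m&(X>lo)&(X<hi);p=np.polyfit(Y[k],X[k],1);print(n,"wall",k.sum(),p.round(4),np.median(X[k]))
    b=ok&(abs(hh-25)<7)&(s>120)&(v>50)&(Y>-180)&(Y<140)&(abs(X+66)<40)
    q=np.c_[X[b],Y[b],P[b][:,2]*1e3];print("bar",b.sum(),q.mean(0).round(1),q.min(0).round(1),q.max(0).round(1),"slope",np.polyfit(q[:,1],q[:,0],1)[0])
    w=ok&(P[...,2]>.066)&(P[...,2]<.078)&(s<70)&(abs(X)<30)&(Y<140)&(Y>-80)
    print("caps",w.sum(),X[w].mean(),Y[w].mean(),Y[w].min(),Y[w].max())
    w=ok&(abs(hh-112)<12)&(s>120)&(P[...,2]>.03)&(abs(X)<35)&(Y<-60)&(Y>-150)
    print("plate",w.sum(),X[w].min(),X[w].max(),Y[w].min(),Y[w].mean(),Y[w].max())
E
```

```text
top wall 371 [ 1.80000e-03 -3.42036e+01] -34.03698610439732
top wall 376 [-2.40000e-03  3.59664e+01] 35.68769933309123
bar 783 [-66.6 -22.6  67.9] [ -81.  -146.3   52.4] [-51.8 106.3  84.3] slope 0.0006560639588129319
caps 319 0.8315621268926549 56.32651836463355 -1.811148292774436 114.18860534897935
plate 45 -24.90546457555096 22.058512392940894 -96.40612021142313 -92.37067442657789 -88.86039398924257
scene wall 292 [ 6.7000e-03 -3.4446e+01] -33.261211112694745
scene wall 242 [-1.5000e-03  3.7632e+01] 37.911452937193616
bar 945 [-63.7 -22.1  63.5] [ -85.1 -150.3   49. ] [-41.2 109.3  77.4] slope -0.0022799789821267404
caps 179 4.086119151355153 53.979277458368244 -1.9872925179930148 112.95407702718947
plate 53 -21.533832941312298 31.218707067913346 -99.8357030151788 -95.24925484470845 -90.06464797088255
```

Emit:
apply_moves(targets=[[0.75,0,0,0,0,0,0.0744],[0.75,0,0,0,0,0,0.0744],[0.75,0,0,0,0,0,0.0744],[0.75,0,0,0,0,0,0.0744],[0.75,0,0,0,0,0,0.0744],[0.75,0,0,0,0,0,0.0744],[0.75,0,0,0,0,0,0.0744],[0.75,0,0,0,0,0,0.0744],[0.75,0,0,0,0,0,0.0744],[0.75,0,0,0,0,0,0.0744],[0.75,0,0,0,0,0,0.0744],[0.75,0,0,0,0,0,0.0744],[0.75,0,0,0,0,0,0]])

```text
time_s: 1.18
tcp_pos: [0.2249, 0.6361, 0.245]
eef_rot: [180.0, -0.1, -100.1]
contact_force: [-0.2, 1.2, -0.4]
gripper_width: 0.0659
gripper_force: 0.0
```

Emit:
apply_moves(targets=[[0.75,0.02,-0.033,0,0,0,0],[0.75,0.02,-0.033,0,0,0,0],[0.75,0.02,-0.033,0,0,0,0],[0.75,0.02,-0.033,0,0,0,0],[0.75,0.02,-0.033,0,0,0,0],[0.75,0.02,-0.033,0,0,0,0],[0.75,0.02,-0.033,0,0,0,0],[0.75,0.02,-0.033,0,0,0,0],[0.75,0.02,-0.033,0,0,0,0],[0.75,0.02,-0.033,0,0,0,0],[0.75,0.039,-0.0065,0,0,0,0],[0.75,0.039,-0.0065,0,0,0,0],[0.75,0.039,-0.0065,0,0,0,0],[0.75,0.039,-0.0065,0,0,0,0],[0.75,0.039,-0.0065,0,0,0,0],[0.75,0.039,-0.0065,0,0,0,0],[0.75,0.039,-0.0065,0,0,0,0],[0.75,0.039,-0.0065,0,0,0,0],[0.75,0.039,-0.0065,0,0,0,0],[0.75,0.039,-0.0065,0,0,0,0]])

```text
time_s: 2.85
tcp_pos: [0.513, -0.0142, 0.2457]
eef_rot: [-180.0, 0.0, -99.5]
contact_force: [0.7, 0.9, 0.7]
gripper_width: 0.0656
gripper_force: 0.0
```

Emit:
apply_moves(targets=[[0.75,0.039,-0.0065,0,0,0,0],[0.75,0.039,-0.0065,0,0,0,0],[0.75,0.039,-0.0065,0,0,0,0],[0.75,0,0,0,0,0,0],[0.75,0,0,0,0,0,0]])

```text
time_s: 3.27
tcp_pos: [0.5122, -0.1331, 0.2452]
eef_rot: [180.0, -0.0, -99.8]
contact_force: [0.7, -0.1, -0.0]
gripper_width: 0.0662
gripper_force: 0.0
```

```bash
cat >> h.py <<'E'
A=np.radians(80.2);O=np.array([.5723,-.0254]);D=np.array([np.cos(A),np.sin(A)]);EX=np.array([D[1],-D[0]])
def ch(p): return (np.array([(p[:2]-O)@EX,(p[:2]-O)@D,p[2]])*1e3).round(1)
E
python3 - <<'E'
from h import *
s=get_state();print(s["time_s"],s["tcp_pos"],ch(s["tcp_pos"]),s["eef_rot"],s["contact_force"],s["joints"])
c=capture("wrist");save(c,"w1.png",s=1.3)
P=cloud(c);f=cv2.cvtColor(c["frame"],cv2.COLOR_RGB2HSV).astype(int)
X=(P[...,:2]-O)@EX*1e3;Y=(P[...,:2]-O)@D*1e3;ok=c["range_z"]>0
hh,s,v=np.moveaxis(f,-1,0)
w=ok&(abs(hh-112)<12)&(s>120)&(P[...,2]>.035)&(abs(X)<40)&(Y<-60)&(Y>-150)
if w.any(): print("plate",w.sum(),np.percentile(X[w],[1,99]),np.percentile(Y[w],[1,99]),P[w][:,2].max())
b=ok&(abs(hh-25)<7)&(s>120)&(v>50)&(abs(X+66)<40)
if b.any(): print("bar",b.sum(),np.percentile(X[b],[1,99]),np.percentile(Y[b],[1,99]),np.percentile(P[b][:,2],[1,99]))
E
```

```text
3.2667 [ 0.51223516 -0.13307211  0.24517737] [ -40.9 -116.3  245.2] [ 1.79956192e+02 -8.36196524e-03 -9.98495691e+01] [ 0.71664029 -0.1206891  -0.04925727] [ 6.68210531e+00  6.82928709e+00 -1.76227274e+01 -4.88557435e-03
 -6.55923616e+01 -1.65296571e+01]
plate 644 [-24.59143741  25.38261507] [-99.88417468 -89.31041025] 0.3086312128306807
bar 7510 [-104.03500871  -28.40837767] [-151.06807164   40.56852267] [0.05554353 0.32177459]
```

View pics/w1.png

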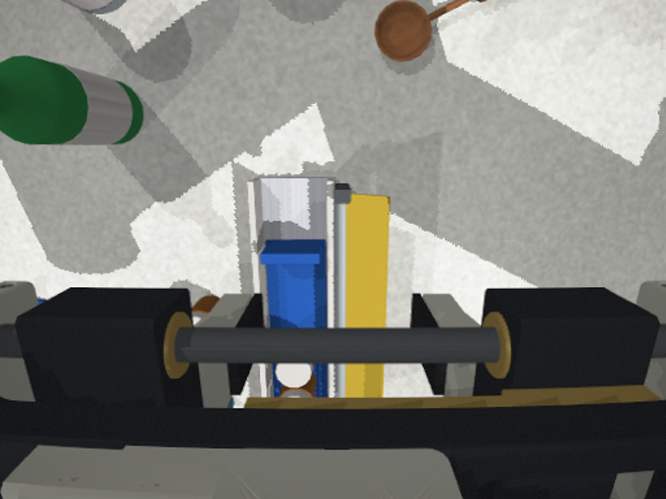

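Emit:
apply_moves(targets=[[0.75,0.005,0,0,0,0,0],[0.75,0,0,0.034,0,0,0],[0.75,0,0,0.034,0,0,0],[0.75,0,0,0.034,0,0,0],[0.75,0,0,0.034,0,0,0],[0.75,0,0,0.008,0,0,0],[0.75,0,0,0.006,0,0,0],[0.75,0,0,0.006,0,0,0],[0.75,0,0,0.006,0,0,0],[0.75,0,0,0,0,0,0],[0.75,0,0,0,0,0,0]])

```text
time_s: 4.23
tcp_pos: [0.5131, -0.1354, 0.0853]
eef_rot: [-179.9, 0.0, -99.7]
contact_force: [-0.9, 0.1, 2.2]
gripper_width: 0.0659
gripper_force: 0.8
```

```bash
python3 - <<'E'
from h import *
s=get_state();print(s["time_s"],ch(s["tcp_pos"]),s["eef_rot"],s["contact_force"])
a=capture("scene");save(a,"s2.png",(190,170,370,250),4.2)
E
```

```text
4.2333 [ -39.6 -118.5   85.3] [-1.79875954e+02  1.74937999e-03 -9.96932632e+01] [-0.93152904  0.1275302   2.22371521]
```

View pics/s2.png

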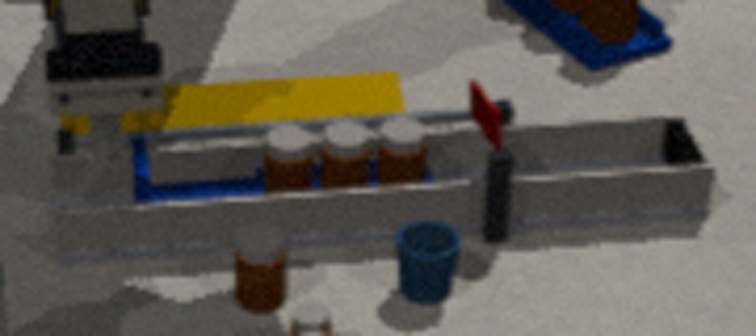

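The gate has begun to rise (red plate at crop (487,115)). The right finger is behind the push plate (140,165), so I'll keep pressing.

Emit:
apply_moves(targets=[[0.75,0,0,0.005,0,0,0],[0.75,0,0,0.005,0,0,0],[0.75,0,0,0.005,0,0,0],[0.75,0,0,0.005,0,0,0],[0.75,0,0,0.004,0,0,0],[0.75,0,0,0,0,0,0],[0.75,0,0,0,0,0,0],[0.75,0,0,0,0,0,0]])

```text
time_s: 4.95
tcp_pos: [0.5127, -0.1359, 0.0598]
eef_rot: [-179.9, 0.0, -99.8]
contact_force: [1.7, 1.7, 5.8]
gripper_width: 0.0655
gripper_force: 2.0
```

```bash
cat > gate.py <<'E'
from h import *
import sys
s=get_state();print(s["time_s"],ch(s["tcp_pos"]),s["eef_rot"],s["contact_force"],s["moment"])
a=capture("scene");save(a,sys.argv[1],(190,150,370,250),4.2)
for n,a in(("scene",a),("top",capture("top"))):
    P=cloud(a);X=(P[...,:2]-O)@EX*1e3;Y=(P[...,:2]-O)@D*1e3;Z=P[...,2]*1e3
    h_,s_,v_=np.moveaxis(cv2.cvtColor(a["frame"],cv2.COLOR_RGB2HSV).astype(int),-1,0);ok=a["range_z"]>0
    r=ok&((h_<6)|(h_>174))&(s_>130)&(abs(Y-160)<25)&(X>-60)&(X<50)&(Z>48)
    if r.sum()>4: print(n,"red",r.sum(),np.percentile(X[r],[2,98]).round(1),np.percentile(Z[r],[2,98]).round(1))
    b=ok&(abs(h_-25)<7)&(s_>120)&(v_>40)&(X>-100)&(X<-45)&(abs(Y+20)<135)
    if b.sum()>20:
        t=np.polyfit(X[b],Z[b],1);print(n,"bar",b.sum(),np.percentile(X[b],[1,99]).round(1),np.percentile(Z[b],[1,99]).round(1),"gate~",np.radians(35)+np.arctan(t[0]))
    w=ok&(Z>64)&(Z<80)&(s_<70)&(abs(X)<30)&(Y<320)&(Y>-30)
    if w.sum()>9: print(n,"caps Ymean/min/max",Y[w].mean(),Y[w].min(),Y[w].max())
E
python3 gate.py s3.png
```

```text
4.95 [ -39.9 -119.    59.8] [-1.79938637e+02  5.74278157e-03 -9.98064518e+01] [1.74012184 1.68461627 5.79590913] [ 0.52744532 -0.5101625   0.02798758]
scene red 49 [-55.7  -1.7] [ 66.3 130.7]
scene bar 89 [-88.3 -47.8] [31.5 51.9] gate~ 1.0589390327998116
scene caps Ymean/min/max 57.194478947878174 0.030454962396110397 161.71380301539276
top bar 217 [-85.2 -58.2] [32.4 49. ] gate~ 0.9645193745164268
```

View pics/s3.png

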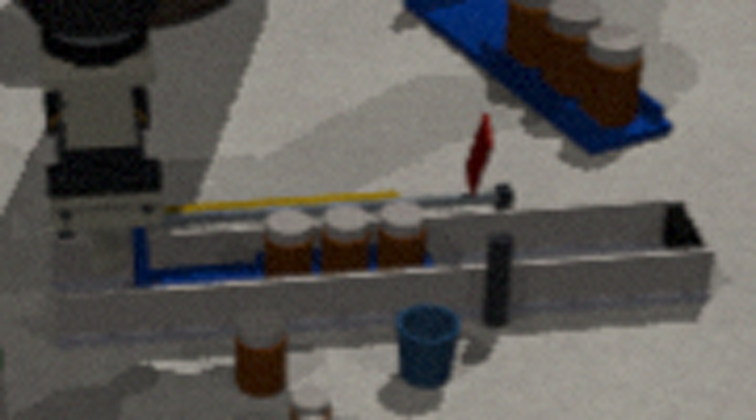

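Emit:
apply_moves(targets=[[0.75,-0.004,0,0.001,0,0,0],[0.75,-0.004,0,0,0,0,0],[0.75,-0.004,0,0,0,0,0],[0.75,-0.004,0,0,0,0,0],[0.75,-0.004,0,0,0,0,0],[0.75,-0.006,0,0,0,0,0],[0.75,-0.006,0,0,0,0,0],[0.75,-0.006,0,0,0,0,0],[0.75,-0.006,0,0,0,0,0],[0.75,0,0,0,0,0,0],[0.75,0,0,0,0,0,0]])

```text
time_s: 5.97
tcp_pos: [0.5183, -0.0924, 0.0581]
eef_rot: [179.9, -0.0, -99.8]
contact_force: [-2.8, -0.2, 2.8]
gripper_width: 0.0658
gripper_force: 2.2
```

```bash
python3 gate.py s4.png
```

```text
5.9667 [-41.8 -75.2  58.1] [ 1.79878948e+02 -1.69185696e-02 -9.98209873e+01] [-2.82718724 -0.15410382  2.8281593 ] [0.18146311 1.2188195  0.00544766]
scene red 49 [-51.7  -2.4] [ 63.2 134.9]
scene bar 69 [-89.6 -46.5] [ 29.3 120.1] gate~ 0.9975027550422174
scene caps Ymean/min/max 91.52818274419253 33.958154269755234 149.4136619945738
top bar 264 [-84.9 -55.3] [ 31.4 127.3] gate~ 0.8605863062424899
```

Emit:
apply_moves(targets=[[0.75,-0.006,-0.001,0,0,0,0],[0.75,-0.008,0,0,0,0,0],[0.75,-0.008,0,0,0,0,0],[0.75,-0.008,0,0,0,0,0],[0.75,-0.008,0,0,0,0,0],[0.75,-0.008,0,0,0,0,0],[0.75,-0.008,0,0,0,0,0],[0.75,-0.008,0,0,0,0,0],[0.75,-0.008,0,0,0,0,0],[0.75,0,0,0,0,0,0]])

```text
time_s: 6.9
tcp_pos: [0.5319, -0.0233, 0.0582]
eef_rot: [179.9, -0.0, -99.8]
contact_force: [-2.9, 1.3, 3.8]
gripper_width: 0.0657
gripper_force: 2.3
```

```bash
python3 gate.py s5.png
```

```text
6.9 [-40.1  -4.8  58.2] [ 1.79933257e+02 -2.51948600e-02 -9.98035310e+01] [-2.93005479  1.28612141  3.77304555] [ 0.63960551  1.29888672 -0.01392669]
scene red 51 [-53.8  -6.2] [ 64.  135.8]
scene bar 54 [-89.1 -46.1] [ 28.4 122.3] gate~ 1.1075624139723215
scene caps Ymean/min/max 140.816066009912 -14.749722662313829 221.06969110479915
top bar 494 [-83.7 -55. ] [31.1 50.7] gate~ 0.9745812451481664
top caps Ymean/min/max 207.7261351878763 196.2396591807757 218.99522216191025
```

View pics/s5.png

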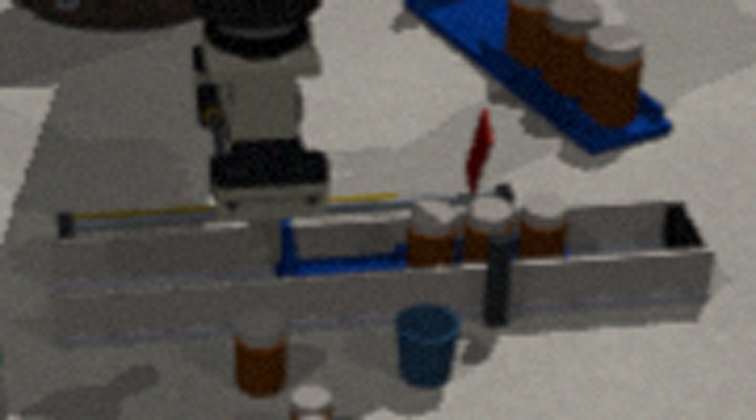

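The gate is still up (red at (480,145)), and the jars are passing under it at crop x 430–545.

Emit:
apply_moves(targets=[[0.75,-0.008,0,0,0,0,0],[0.75,-0.008,0,0,0,0,0],[0.75,-0.008,0,0,0,0,0],[0.75,-0.008,0,0,0,0,0],[0.75,-0.008,0,0,0,0,0],[0.75,-0.008,0,0,0,0,0],[0.75,-0.006,0,0,0,0,0],[0.75,-0.004,0,0,0,0,0],[0.75,-0.003,0,0,0,0,0],[0.75,-0.003,0,0,0,0,0],[0.75,0,0,0,0,0,0],[0.75,0,0,0,0,0,0]])

```text
time_s: 8.0
tcp_pos: [0.5432, 0.0392, 0.0585]
eef_rot: [180.0, 0.0, -99.8]
contact_force: [-2.5, -1.1, 3.8]
gripper_width: 0.0658
gripper_force: 2.3
```

```bash
python3 gate.py s6.png
```

```text
8.0 [-39.7  58.7  58.5] [ 1.79986432e+02  2.19534220e-03 -9.98258956e+01] [-2.54417722 -1.1135873   3.77979005] [-0.61685219  1.33956901  0.1088913 ]
scene red 50 [-55.9  -3.8] [ 63.7 140.7]
scene bar 42 [-89.4 -55.4] [28.1 88.1] gate~ 1.0091551058758608
scene caps Ymean/min/max 198.23221656322212 48.62874629439032 281.83250098095766
top bar 482 [-82.9 -54.5] [31.5 50.8] gate~ 1.0665217863464582
top caps Ymean/min/max 272.34480256904504 257.2749138930584 285.1143931528266
```

Emit:
apply_moves(targets=[[0.75,-0.002,0,0,0,0,0],[0.75,-0.002,0,0,0,0,0],[0.75,-0.002,0,0,0,0,0],[0.75,-0.002,0,0,0,0,0],[0.75,-0.001,0,0,0,0,0],[0.75,-0.001,0,0,0,0,0],[0.75,0,0,0,0,0,0],[0.75,0,0,0,0,0,0]])

```text
time_s: 8.77
tcp_pos: [0.5448, 0.0487, 0.0586]
eef_rot: [180.0, -0.0, -99.8]
contact_force: [-4.0, -5.2, 4.6]
gripper_width: 0.0658
gripper_force: 2.9
```

Emit:
apply_moves(targets=[[0.75,-0.001,0,0,0,0,0],[0.75,-0.001,0,0,0,0,0],[0.75,-0.001,0,0,0,0,0],[0.75,0,0,0,0,0,0],[0.75,0,0,0,0,0,0]])

```text
time_s: 9.18
tcp_pos: [0.5452, 0.0516, 0.0585]
eef_rot: [180.0, -0.0, -99.8]
contact_force: [-3.8, -4.2, 3.1]
gripper_width: 0.0657
gripper_force: 3.1
```

```bash
python3 gate.py s7.png
```

```text
9.1833 [-39.8  71.3  58.5] [ 1.79972359e+02 -3.60636427e-02 -9.98366628e+01] [-3.81319213 -4.17213193  3.12703102] [-1.61526631  1.28947073  0.0735378 ]
scene red 49 [-57.3  -5. ] [ 65.  411.7]
scene bar 50 [-90.  -53.8] [ 27.4 119.6] gate~ 1.1296873837167203
scene caps Ymean/min/max 212.6696186401836 60.91837368588382 292.851346081253
top bar 500 [-83.3 -54.5] [31.3 49.8] gate~ 1.0154716350373971
top caps Ymean/min/max 284.77354488489834 270.49299669008184 296.1811138550994
```

View pics/s7.png

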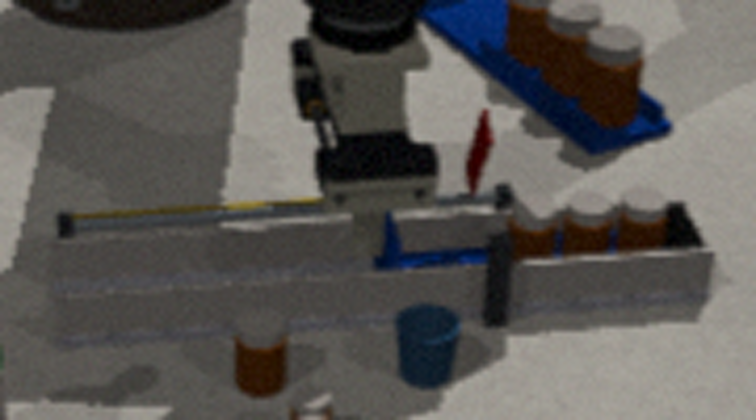

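Emit:
apply_moves(targets=[[0.75,-0.001,0,0,0,0,0],[0.75,-0.001,0,0,0,0,0],[0.75,-0.001,0,0,0,0,0],[0.75,0,0,0,0,0,0],[0.75,0,0,0,0,0,0]])

```text
time_s: 9.7
tcp_pos: [0.5457, 0.0544, 0.0585]
eef_rot: [180.0, -0.0, -99.8]
contact_force: [-1.9, -5.4, 4.2]
gripper_width: 0.0661
gripper_force: 3.6
```

Emit:
apply_moves(targets=[[0.75,-0.001,0,0,0,0,0],[0.75,-0.001,0,0,0,0,0],[0.75,-0.001,0,0,0,0,0],[0.75,0,0,0,0,0,0],[0.75,0,0,0,0,0,0]])

```text
time_s: 10.12
tcp_pos: [0.5454, 0.0548, 0.0586]
eef_rot: [179.9, -0.2, -99.9]
contact_force: [-1.0, -18.2, 6.9]
gripper_width: 0.0655
gripper_force: 10.4
```

```bash
python3 gate.py s8.png
```

```text
10.1167 [-40.2  74.5  58.6] [179.87351112  -0.22893074 -99.93584677] [ -1.02680736 -18.22728198   6.89450025] [-6.63300235  0.66176805 -0.58276873]
scene red 51 [-56.7  -4.3] [ 66.4 394.3]
scene bar 65 [-87.6 -49. ] [ 29.6 122.2] gate~ 1.169968070170373
scene caps Ymean/min/max 216.72471607455387 64.18537839857314 296.23283931762654
top bar 501 [-83.5 -54.4] [31.5 50.2] gate~ 1.0037294067364697
top caps Ymean/min/max 288.6547638952663 274.9357595210154 299.8421627375194
```

The end stop is reached: force jumped to 18 N and travel stopped. I'll back off the plate, then lift slowly so the gate closes with the finger.

Emit:
apply_moves(targets=[[0.75,0.003,0,0,0,0,0],[0.75,0.004,0,0,0,0,0],[0.75,0.004,0,0,0,0,0],[0.75,0.004,0,0,0,0,0],[0.75,0.003,0,0,0,0,0],[0.75,0,0,-0.003,0,0,0],[0.75,0,0,-0.004,0,0,0],[0.75,0,0,-0.004,0,0,0],[0.75,0,0,-0.004,0,0,0],[0.75,0,0,-0.004,0,0,0],[0.75,0,0,-0.004,0,0,0],[0.75,0,0,-0.004,0,0,0],[0.75,0,0,-0.004,0,0,0],[0.75,0,0,-0.004,0,0,0],[0.75,0,0,-0.004,0,0,0],[0.75,0,0,-0.006,0,0,0],[0.75,0,0,-0.01,0,0,0],[0.75,0,0,-0.02,0,0,0],[0.75,0,0,-0.03,0,0,0],[0.75,0,0,-0.03,0,0,0]])

```text
time_s: 11.88
tcp_pos: [0.5426, 0.04, 0.1946]
eef_rot: [179.9, -0.1, -99.8]
contact_force: [0.4, 1.0, -0.1]
gripper_width: 0.0656
gripper_force: 0.0
```

Emit:
apply_moves(targets=[[0.75,0,0,-0.03,0,0,0],[0.75,0,0,0,0,0,0],[0.75,0,0,0,0,0,0],[0.75,0,0,0,0,0,0],[0.75,0,0,0,0,0,0]])

```text
time_s: 12.3
tcp_pos: [0.5427, 0.0401, 0.2227]
eef_rot: [179.9, -0.0, -99.8]
contact_force: [0.3, -0.2, 0.1]
gripper_width: 0.0659
gripper_force: 0.0
```

```bash
python3 gate.py s9.png
```

```text
12.3 [-40.3  59.5 222.7] [ 1.79905992e+02 -3.88432582e-02 -9.98325058e+01] [ 0.26951281 -0.16457797  0.14099201] [ 0.03068312 -0.02583945 -0.00810077]
scene red 54 [-51.1  41. ] [ 52.7 540.8]
scene bar 938 [-83.5 -46.7] [50.6 76.9] gate~ -0.014497861560344605
scene caps Ymean/min/max 237.6108724699738 182.56697529606714 294.673991358617
top bar 577 [-80.  -53.3] [55.2 80.7] gate~ -0.008131509536624448
```

View pics/s9.png

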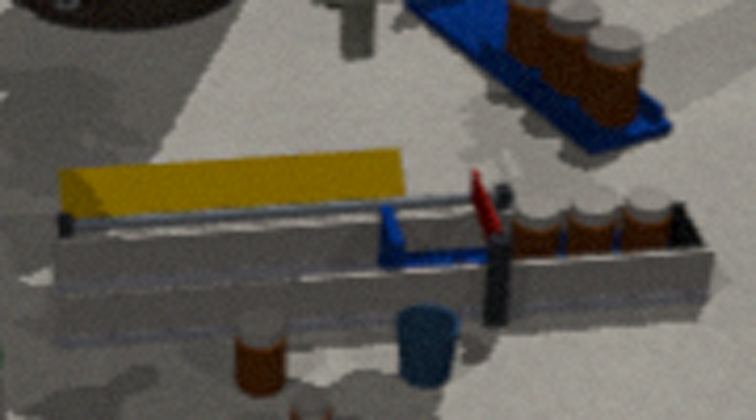

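The gate is shut behind the jars (red at (487,205)), the rack's nose is at the stop, and the arm is clear.

```bash
python3 -c "
from plant import close_job
print(close_job())"
```

```text
the job is handed in; nothing more can be done
None
```

The rack is at the end stop with the gate shut behind the jars and the arm clear; the job was handed in at about 12 s of the 45 s allowed, and no verdict came back.

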